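Check the inner gate of the pass box, then open the outer gate

ROBOT

A 6-joint arm with a two-finger parallel gripper is mounted at the origin on a cart in front of the work surface, level with it; the furniture and walls round the work are solid. World frame = base frame: x ahead of the robot, y to its left, z up, the work surface at z = 0. Lengths are in m, angles in rad, forces in N, time in s.
With the tool pointing down it reaches from about 0.325 to 0.9 m from the base axis. Payload 6.1 kg.
Tool frame: the origin (TCP) lies on the centre line of the jaws, within the pads' length; the fingertips stand 17 mm ahead of it and the grasp point (between the pads) lies 2 mm behind it; z points along the fingers, y is the line along which they close (so a half turn about z gives the same grasp; the last joint's range is limited). The gripper opens to 87 mm and grips with 3 to 60 N. Pads are 19 mm wide; open, the fingers measure 117 mm over their backs; the gripper's body (75 mm by 190 mm) begins 51 mm behind the grasp point.
Start: joints at [-1.25, 0.22, 1.526, -0, 1.395, -0.126], TCP at [0.27, -0.564, 0.24] pointing down, gripper open.
Joint ranges: [-2.98, 2.98], [-0.91, 2.08], [0.09, 2.57], [-1.24, 4.39], [0.2, 2.65], [-2.68, 2.68]. Speed limits (rad/s): [2.57, 2.57, 3.01, 3.14, 3.14, 3.14].

INTERFACE

Orientations are given as [roll, pitch, yaw] about the fixed x, y, z axes, in that order (R = Rz(yaw) Ry(pitch) Rx(roll)).
In Python, from station import robot, camrig gives the robot as it stands (robot), with the cameras (camrig).
- The arm moves only by the shell command python3 steer.py 'ROWS'. ROWS is a JSON list of rows, 1 to 10 of them, each written [opening, [dx, dy, dz], turn]: the opening from 0.0 (shut) to 1.0 (fully open), then dx, dy, dz in m, then a turn about the tool's z in rad; each row shifts and turns the commanded pose from where the row before left it, along the tool's axes as they then stand; what a row does not reach is not made up. A row lasts 1/10 s, in which the tool goes at most 0.05 m and 0.15 rad, less where a joint would pass 70% of its speed; a pose out of reach is approached as far as the arm can. The fingers move at their own pace and stop on an object; the grip force is fixed at half the most. Time passes only in rows, so rows that do not move let the fingers close. It prints the time, the measured TCP pose, the force, the opening and the grip force at its end. Input that does not fit is refused with a message, and nothing moves.
- robot.sense(): the state, without advancing time (a new reading comes with each control period).
- camrig.grab_frame(name): name is "scene" or "top" or "wrist"; returns (picture, depth): 400x640x3 uint8, red, green, blue; 400x640 float32, m along the optical axis (not along the pixel's ray), 0 where there is no reading.
- camrig.camera_params(name): a dict with "camera_matrix" (3x3 intrinsics, pixels), "distortion" ([k1, k2, p1, p2, k3] as OpenCV has them; the pictures are not rectified), "R" (3x3) and "t" (3): a world point X has camera coordinates R X + t; the wrist camera has in their place "mount" (4x4, takes a point from camera to tool coordinates, whose origin is the TCP and whose axes are the flange's). Camera axes: x right, y down, z forward; pixel columns grow to the right and rows downward; lengths in m; the calibration is good to about 2 mm. A picture is of the moment at which its call begins: read the wrist's pose just before it. camera_params takes no time and is no camera call.
- robot.finish_job(): hands the job in; it is judged then, once.
The state is a dict: "time_s": time; "joints": joint angles; "joint_vel": joint speeds; "joint_torque": joint torques, N m; "tool_pos": TCP position; "eef_rot": TCP orientation; "wrist_force": force on the tool from outside, world axes, zero at the start; "ft_torque": the same for the moment, N m; "opening": opening from 0.0 (shut) to 1.0 (fully open); "finger_force": force on a finger pad.
Only numpy, scipy, OpenCV 4.12 (cv2) and the standard library are available. Lean on these libraries where they do the work, as an engineer would, in place of code of your own. Each camera call takes 0.05 s, during which the arm holds its last target. There are 200 camera calls.

TASK

Open the pass box so that the next sample can be loaded, without letting room air into the dry box. First check by touch that the inner gate (red grip, next to the dry box) is shut: press its grip firmly towards the rear of the pass box until you feel it give against its rubber seal, hold that a moment and let go. Then pull the outer gate (blue grip) fully open towards the front, leave the inner gate shut and let go of everything.

Things in the scene. Friction and masses are not known exactly. Their poses are not given: they have to be found in the camera images.
- pass_box: Pass box fixed to the bench: clear chamber 100 mm high between two upright sliding gates; at its left (+y) end a clear dry box, 115 mm high, two black glove ports in front. Origin: middle of chamber underside, on the bench; x to the rear (away from the ports), y to the dry box, z up. Gates slide along x: +x shuts. Shut, the grips lie at (0, 80, 145) (inner) and (0, -80, 145) mm (outer).
- inner_grip (a point): Centre of the red grip on the inner gate, next to the dry box: block 44 mm in pass_box x, 14 in y, 118 to 164 mm above the bench, all else near is under 115. Starts shut or up to 30 mm open. Friction 2.5 N; at shut it stops, and the rubber seal gives 1 mm per N, up to 8 mm, towards +x, springing back when let go. 5 to 8 N is a firm press; at least 3 mm past shut counts.
- outer_grip (a point): Centre of the blue grip on the outer gate, at the chamber's free end (-y): a block like the red one. Starts shut; opens 80 mm towards -x of pass_box to its end stop, against about 3 N of friction, and stays where it is left.

How it is judged:
On the way, in this order (a step that is already met when the one before it is completed fails the run):
1. with the outer gate still shut, the inner gate's grip is pressed at least 3 mm past shut, into its seal (x of inner_grip in the frame of pass_box above 0.003 m and x of outer_grip in the frame of pass_box above -0.01 m), for 0.1 s.
2. the outer gate is pulled at least 65 mm open while the inner gate stays shut (x of outer_grip in the frame of pass_box below -0.065 m and x of inner_grip in the frame of pass_box above -0.006 m), for 0.1 s.
At the end, for the whole second after the job is handed in: The outer gate stands at least 65 mm open (of 80) and the inner gate is shut to within 6 mm (all of step 2); the robot touches nothing.
It fails at once if both gates open at once: the outer more than 12 mm open while the inner is more than 8 mm open (x of outer_grip in the frame of pass_box below -0.012 m and x of inner_grip in the frame of pass_box below -0.008 m).
It also fails if it takes over 45 s, if anything falls off the work surface, if the arm or the gripper's body presses on something with over 40 N, if the wrist force passes 120 N, or if a joint passes its speed limit or range.

## Working session

There is one attempt and no reset: what is moved stays moved. The work goes in short steps, Python scripts to look and compute and a shell command to move; the robot and the scene stay as the last step left them, time stands still between calls to the robot, and variables do not carry over. Pictures are saved under pics/ and viewed, at most 10 in all, crops included, and the job is handed in when it is done.

```bash
mkdir -p pics; ls
python3 - <<'E'
from station import robot, camrig
import cv2,numpy as np
for n in ("scene","top"):
    p,d=camrig.grab_frame(n); cv2.imwrite(f"pics/{n}0.png",p[:,:,::-1]); np.savez(f"{n}0.npz",p=p,d=d)
    print(n,camrig.camera_params(n))
print(robot.sense())
E
```

```text
pics
station.py
steer.py
scene {'camera_matrix': array([[443.52406914,   0.        , 319.02664385],
       [  0.        , 443.52406914, 197.0787026 ],
       [  0.        ,   0.        ,   1.        ]]), 'distortion': array([-0.04294156,  0.        ,  0.        ,  0.        ,  0.        ]), 'R': array([[ 0.61393752, -0.78930432, -0.00891099],
       [-0.30566265, -0.22731232, -0.92460773],
       [ 0.7277713 ,  0.57037514, -0.38081641]]), 't': array([-0.36779696,  0.28136107,  0.47677195])}
top {'camera_matrix': array([[472.83250443,   0.        , 325.27221762],
       [  0.        , 472.83250443, 208.56013657],
       [  0.        ,   0.        ,   1.        ]]), 'distortion': array([-0.00578055,  0.        ,  0.        ,  0.        ,  0.        ]), 'R': array([[ 0.00927205, -0.9998925 , -0.01135849],
       [-0.98698108, -0.00732716, -0.16066939],
       [ 0.16056889,  0.01270035, -0.98694292]]), 't': array([-0.0093788 ,  0.581183  ,  0.87894457])}
{'time_s': 0.1, 'joints': array([-1.25011801e+00,  2.21171815e-01,  1.52745883e+00, -2.36096875e-06,
        1.39472492e+00, -1.26073618e-01]), 'joint_vel': array([ 0.00029719, -0.00277355, -0.00146279, -0.00070972,  0.00130176,
       -0.00027065]), 'joint_torque': array([ 8.34177426e-04, -4.95943236e+01, -3.88521373e+01,  7.01423851e-02,
        5.14789915e-02, -6.02168461e-05]), 'tool_pos': array([ 0.2698692 , -0.56315571,  0.23855147]), 'eef_rot': array([-3.13984344e+00, -2.19363484e-04,  4.46752154e-01]), 'wrist_force': array([-0.37831098,  0.85401662, -0.47169415]), 'ft_torque': array([-0.00787462, -0.00185641,  0.00027048]), 'finger_force': 0.0, 'opening': 1.0045246324872696}
```

View pics/scene0.png

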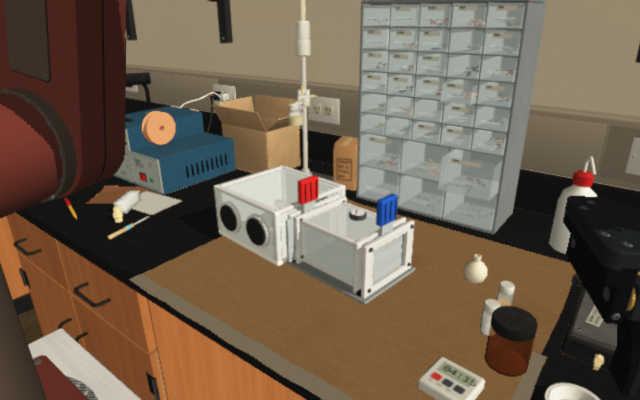

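View pics/top0.png

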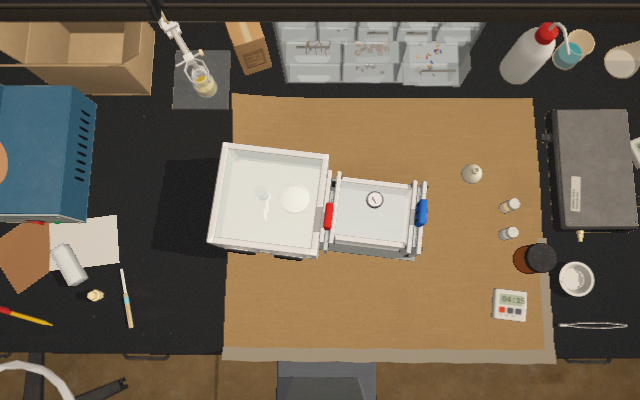

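The scene view shows the red grip at about (308,190) and the blue grip at (387,209). In the top view they are at (328,216) and (421,212), with the box turned only slightly.

```bash
cat > h.py <<'E'
from station import robot, camrig
import cv2,numpy as np
def cloud(n,p,d):
    c=camrig.camera_params(n); h,w=d.shape
    uv=np.stack(np.meshgrid(np.arange(w),np.arange(h)),-1).reshape(-1,1,2).astype(np.float32)
    r=cv2.undistortPoints(uv,c["camera_matrix"],c["distortion"]).reshape(h,w,2)
    X=np.dstack([r*d[...,None],d])
    return (X-c["t"])@c["R"]
def masks(p):
    q=p.astype(int); r,g,b=q[...,0],q[...,1],q[...,2]
    return {"red":(r>130)&(g<60)&(b<70),"blue":(b>110)&(r<60)&(b>g+40)}
def grips(n,p,d,box):
    W=cloud(n,p,d); u0,u1,v0,v1=box
    for k,m in masks(p).items():
        m=m.copy(); z=np.zeros_like(m); z[v0:v1,u0:u1]=1; m&=z&(d>0)
        P=W[m]; T=P[P[:,2]>.155]
        print(n,k,len(P),"z",np.percentile(P[:,2],[2,50,98]).round(4),"top n",len(T))
        for nm,Q in (("all",P),("top",T)):
            if len(Q)>8:
                rc=cv2.minAreaRect((Q[:,:2]*1000).astype(np.float32)); print("  ",nm,np.round(rc[0],1),np.round(rc[1],1),round(rc[2],1))
E
python3 - <<'E'
from h import *
for n,b in (("top",(290,450,170,250)),("scene",(280,420,160,250))):
    f=np.load(n+"0.npz"); grips(n,f["p"],f["d"],b)
    if n=="top":
        W=cloud(n,f["p"],f["d"]); z=W[...,2]; p=f["p"]
        m=(abs(z-.115)<.006)&(p.min(2)>150); m[:, :200]=0; m[:,340:]=0
        print("drybox rim",cv2.minAreaRect((W[m][:,:2]*1000).astype(np.float32)),m.sum())
        m=(abs(z-.100)<.006)&(p.min(2)>100); m[:, :325]=0; m[:,432:]=0;m[:165]=0;m[265:]=0
        print("chamber",cv2.minAreaRect((W[m][:,:2]*1000).astype(np.float32)),m.sum())
        cv2.imwrite("pics/topcrop.png",cv2.resize(p[130:280,190:450,::-1],None,fx=3,fy=3,interpolation=cv2.INTER_CUBIC))
E
```

```text
top red 176 z [0.1509 0.1638 0.1669] top n 170
   all [551.2 -10.7] [11.7 41.7] 83.7
   top [551.3 -10.7] [11.7 41.6] 83.7
top blue 145 z [0.1579 0.1635 0.1667] top n 145
   all [ 558.1 -171.9] [11.8 41.7] 84.0
   top [ 558.1 -171.9] [11.8 41.7] 84.0
drybox rim ((695.0010375976562, 86.65592956542969), (199.68649291992188, 399.43402099609375), 83.3521728515625) 9341
chamber ((562.5139770507812, -93.64376831054688), (186.1480712890625, 149.13829040527344), 84.19444274902344) 4132
scene red 408 z [0.1221 0.1444 0.1626] top n 110
   all [727.7 111.5] [476.1  33.8] 35.1
   top [549.9 -15.2] [12.8 41.4] 83.2
scene blue 426 z [0.1215 0.1464 0.1628] top n 132
   all [ 702.4 -116.5] [355.2  26.9] 22.1
   top [ 557.5 -176. ] [12.4 43.6] 82.6
```

View pics/topcrop.png

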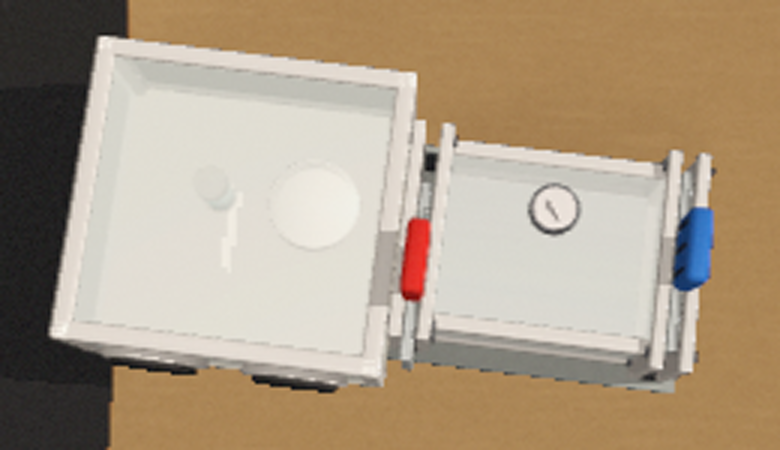

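Red and blue centres come out 159.5 mm apart along box y against the expected 160, and top height is 0.164, as it should be. Yaw is about -6.2°, and the inner gate is about 24 mm open. I'll turn the tool to the box first.

```bash
cat >> h.py <<'E'
def delta(x,y,z):
    from scipy.spatial.transform import Rotation as Ro
    s=robot.sense(); R=Ro.from_euler("xyz",s["eef_rot"]).as_matrix()
    print("tool delta",((np.array([x,y,z])-s["tool_pos"])@R).round(4),"yaw",s["eef_rot"].round(4),"j",s["joints"].round(2),"t",s["time_s"])
E
python3 steer.py '[[1,[0,0,0],0.139],[1,[0,0,0],0.139],[1,[0,0,0],0.139],[1,[0,0,0],0.138],[1,[0,0,0],0],[1,[0,0,0],0]]'
python3 -c "
from h import *
delta(.551,-.011,.238)"
```

```text
time_s: 0.7
tool_pos: [0.27, -0.5634, 0.2391]
eef_rot: [-3.141, 0.0, -0.104]
wrist_force: [0.6, -0.1, -0.7]
opening: 1.004
finger_force: 0.0
tool delta [ 0.2219 -0.5787  0.0014] yaw [-3.1409e+00  3.0000e-04 -1.0450e-01] j [-1.25  0.22  1.53 -0.    1.39  0.43] t 0.7
```

```bash
python3 steer.py '[[1,[0.015,-0.038,0],0],[1,[0.015,-0.038,0],0],[1,[0.015,-0.038,0],0],[1,[0.015,-0.038,0],0],[1,[0.015,-0.038,0],0],[1,[0.015,-0.038,0],0],[1,[0.015,-0.038,0],0],[1,[0.015,-0.038,0],0],[1,[0.015,-0.038,0],0],[1,[0.015,-0.038,0],0]]'
python3 steer.py '[[1,[0.015,-0.038,0],0],[1,[0.015,-0.038,0],0],[1,[0.015,-0.038,0],0],[1,[0.015,-0.038,0],0],[1,[0.012,-0.03,0],0],[1,[0,0,0],0],[1,[0,0,0],0],[1,[0,0,0],0]]'
python3 - <<'E'
from h import *
delta(.551,-.011,.238)
s=robot.sense()
p,d=camrig.grab_frame("wrist"); cv2.imwrite("pics/w1.png",p[:,:,::-1]); np.savez("w1.npz",p=p,d=d)
print(camrig.camera_params("wrist"))
E
```

```text
time_s: 1.7
tool_pos: [0.4607, -0.2005, 0.2397]
eef_rot: [3.141, -0.0, -0.105]
wrist_force: [0.8, -0.5, 0.8]
opening: 1.001
finger_force: 0.0
time_s: 2.5
tool_pos: [0.551, -0.0297, 0.2394]
eef_rot: [3.141, 0.001, -0.108]
wrist_force: [-0.4, -0.5, 0.1]
opening: 0.999
finger_force: 0.0
tool delta [-0.002  -0.0186  0.0013] yaw [ 3.1412e+00  6.0000e-04 -1.0760e-01] j [-0.2   0.05  1.72 -0.    1.38  1.48] t 2.5
{'camera_matrix': array([[299.16857364,   0.        , 322.97922468],
       [  0.        , 299.16857364, 195.97143075],
       [  0.        ,   0.        ,   1.        ]]), 'distortion': array([0.00492268, 0.        , 0.        , 0.        , 0.        ]), 'mount': array([[ 3.33690598e-04, -9.67892771e-01, -2.51363227e-01,
         6.80570540e-02],
       [ 9.99999151e-01,  6.28667249e-06,  1.30331510e-03,
        -1.41816972e-04],
       [-1.25988903e-03, -2.51363448e-01,  9.67891951e-01,
        -1.45698385e-01],
       [ 0.00000000e+00,  0.00000000e+00,  0.00000000e+00,
         1.00000000e+00]])}
```

View pics/w1.png

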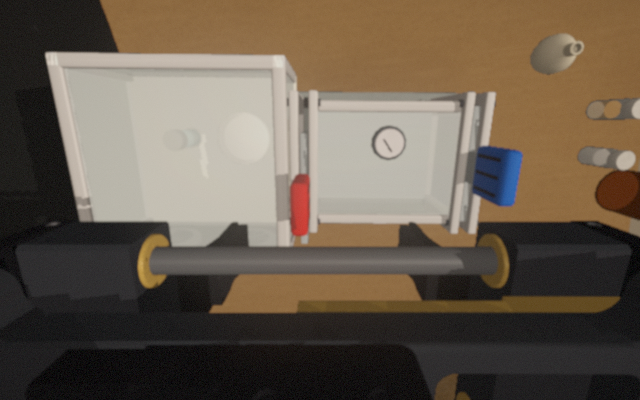

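The wrist view shows the red grip at (300,205) and the blue one at (497,175), both fully in view. I'll cross-check the points from here.

Run:
```python
from h import *
from scipy.spatial.transform import Rotation as Ro
f=np.load("w1.npz"); p,d=f["p"],f["d"]; s=robot.sense(); c=camrig.camera_params("wrist")
R=Ro.from_euler("xyz",s["eef_rot"]).as_matrix()
for k,m in masks(p).items():
    m=m.copy(); m[:, :270]=0; m[:,540:]=0; m[245:]=0
    v,u=np.nonzero(m&(d>0))
    r=cv2.undistortPoints(np.stack([u,v],1).astype(np.float32)[:,None],c["camera_matrix"],c["distortion"])[:,0]
    X=np.c_[r,np.ones(len(r))]*d[v,u][:,None]
    W=(X@c["mount"][:3,:3].T+c["mount"][:3,3])@R.T+s["tool_pos"]
    T=W[W[:,2]>.158]; print(k,len(W),len(T),np.percentile(W[:,2],[2,50,98]).round(4),cv2.minAreaRect((T[:,:2]*1000).astype(np.float32)))
delta(.551,-.011,.238)
```

```text
red 34 34 [0.163  0.1643 0.1653] ((539.4440307617188, -6.593906402587891), (15.975290298461914, 7.419269561767578), 25.557201385498047)
blue 732 732 [0.1627 0.1645 0.1659] ((559.8619995117188, -172.56289672851562), (11.687309265136719, 40.694637298583984), 82.21387481689453)
tool delta [-0.002  -0.0189  0.0014] yaw [ 3.1412e+00  4.0000e-04 -1.0850e-01] j [-0.2   0.05  1.72 -0.    1.38  1.48] t 2.55
```

```bash
python3 steer.py '[[1,[-0.002,-0.019,0],0],[1,[0,0,0.02],0],[1,[0,0,0.02],0],[1,[0,0,0.02],0],[1,[0,0,0.02],0],[1,[0,0,0.014],0],[1,[0,0,0],0],[1,[0,0,0],0]]'
python3 - <<'E'
from h import *
delta(.551,-.011,.145)
p,d=camrig.grab_frame("top"); grips("top",p,d,(290,450,170,250))
p,d=camrig.grab_frame("wrist"); cv2.imwrite("pics/w2.png",p[:,:,::-1])
E
```

```text
time_s: 3.35
tool_pos: [0.5516, -0.0104, 0.1459]
eef_rot: [3.142, -0.0, -0.109]
wrist_force: [-0.1, 0.0, 0.1]
opening: 0.999
finger_force: 0.0
tool delta [-0.0005  0.0007  0.0009] yaw [ 3.1416e+00 -1.0000e-04 -1.0890e-01] j [-0.16  0.13  1.81 -0.    1.2   1.52] t 3.35Traceback (most recent call last):
  File "<stdin>", line 3, in <module>
  File "h.py", line 17, in grips
    print(n,k,len(P),"z",np.percentile(P[:,2],[2,50,98]).round(4),"top n",len(T))
                         ~~~~~~~~~~~~~^^^^^^^^^^^^^^^^^^
    return _quantile_unchecked(
        a, q, axis, out, overwrite_input, method, keepdims, weights)
    return _ureduce(a,
                    func=_quantile_ureduce_func,
    ...<5 lines>...
                    overwrite_input=overwrite_input,
                    method=method)
    r = func(a, **kwargs)
    result = _quantile(arr,
                       quantiles=q,
    ...<2 lines>...
                       out=out,
                       weights=wgt)
    slices_having_nans = np.isnan(arr[-1, ...])
                                  ~~~^^^^^^^^^
IndexError: index -1 is out of bounds for axis 0 with size 0
```

The gripper is hiding the red grip from the top camera, as expected. The tool is on target with no contact force, so I'll close on it.

```bash
python3 steer.py '[[0,[0,0,0],0],[0,[0,0,0],0],[0,[0,0,0],0],[0,[0,0,0],0],[0,[0,0,0],0],[0,[0,0,0],0],[0,[0,0,0],0],[0,[0,0,0],0]]'
```

```text
time_s: 4.2
tool_pos: [0.5515, -0.0098, 0.1455]
eef_rot: [-3.142, 0.0, -0.108]
wrist_force: [-1.5, -0.1, -0.6]
opening: 0.353
finger_force: 0.0
```

```bash
python3 steer.py '[[0,[0,0,0],0],[0,[0,0,0],0],[0,[0,0,0],0],[0,[0,0,0],0],[0,[0,0,0],0]]'
```

```text
time_s: 4.7
tool_pos: [0.5515, -0.0101, 0.1455]
eef_rot: [3.141, -0.0, -0.108]
wrist_force: [0.2, -1.9, 0.6]
opening: 0.16
finger_force: 30.0
```

The opening is 0.16 × 87 = 14 mm at 30 N, so the grip is held. Now push it towards shut.

```bash
python3 steer.py '[[0,[0.005,0,0],0],[0,[0.005,0,0],0],[0,[0.005,0,0],0],[0,[0.003,0,0],0],[0,[0,0,0],0],[0,[0,0,0],0]]'; python3 steer.py '[[0,[0.002,0,0],0],[0,[0.002,0,0],0],[0,[0.002,0,0],0],[0,[0,0,0],0],[0,[0,0,0],0]]'
```

```text
time_s: 5.3
tool_pos: [0.5695, -0.0119, 0.1455]
eef_rot: [3.141, -0.0, -0.108]
wrist_force: [-2.6, -2.4, 2.3]
opening: 0.156
finger_force: 30.0
time_s: 5.8
tool_pos: [0.5754, -0.0125, 0.1455]
eef_rot: [3.141, -0.0, -0.108]
wrist_force: [-3.9, -4.0, 1.6]
opening: 0.155
finger_force: 30.0
```

```bash
for i in 1; do python3 steer.py '[[0,[0.002,0,0],0],[0,[0,0,0],0],[0,[0,0,0],0]]'; python3 steer.py '[[0,[0.002,0,0],0],[0,[0,0,0],0],[0,[0,0,0],0]]'; done
```

```text
time_s: 6.1
tool_pos: [0.5773, -0.0127, 0.1455]
eef_rot: [3.141, -0.0, -0.108]
wrist_force: [-3.6, -4.2, 1.5]
opening: 0.161
finger_force: 30.0
time_s: 6.4
tool_pos: [0.5793, -0.0129, 0.1455]
eef_rot: [3.141, 0.0, -0.108]
wrist_force: [-2.7, -4.9, 1.2]
opening: 0.156
finger_force: 30.0
```

```bash
python3 steer.py '[[0,[0.002,0,0],0],[0,[0,0,0],0],[0,[0,0,0],0]]'; python3 steer.py '[[0,[0.001,0,0],0],[0,[0,0,0],0],[0,[0,0,0],0]]';python3 steer.py '[[0,[0.001,0,0],0],[0,[0,0,0],0],[0,[0,0,0],0]]'
```

```text
time_s: 6.7
tool_pos: [0.581, -0.0131, 0.1455]
eef_rot: [3.141, 0.001, -0.108]
wrist_force: [-3.9, -4.8, 2.3]
opening: 0.158
finger_force: 30.0
time_s: 7.0
tool_pos: [0.5818, -0.0132, 0.1455]
eef_rot: [3.141, 0.001, -0.108]
wrist_force: [-4.4, -4.3, 3.0]
opening: 0.156
finger_force: 30.0
time_s: 7.3
tool_pos: [0.5827, -0.0133, 0.1455]
eef_rot: [3.141, 0.001, -0.108]
wrist_force: [-5.1, -3.3, 3.3]
opening: 0.161
finger_force: 30.0
```

The force now rises about 1 N per mm, which is the seal. I'll press about 3 mm further and hold.

```bash
python3 steer.py '[[0,[0.001,0,0],0],[0,[0.001,0,0],0],[0,[0,0,0],0],[0,[0,0,0],0]]'; python3 steer.py '[[0,[0.001,0,0],0],[0,[0,0,0],0],[0,[0,0,0],0],[0,[0,0,0],0]]'
```

```text
time_s: 7.7
tool_pos: [0.5843, -0.0134, 0.1455]
eef_rot: [3.141, 0.002, -0.108]
wrist_force: [-5.9, -2.9, 5.1]
opening: 0.157
finger_force: 30.0
time_s: 8.1
tool_pos: [0.5851, -0.0135, 0.1455]
eef_rot: [3.141, 0.003, -0.108]
wrist_force: [-6.6, -4.1, 6.0]
opening: 0.158
finger_force: 30.0
```

```bash
python3 steer.py '[[0,[0.001,0,0],0],[0,[0.001,0,0],0],[0,[0,0,0],0],[0,[0,0,0],0],[0,[0,0,0],0]]'
```

```text
time_s: 8.6
tool_pos: [0.5868, -0.0137, 0.1454]
eef_rot: [3.141, 0.004, -0.108]
wrist_force: [-8.3, -4.1, 6.9]
opening: 0.159
finger_force: 30.0
```

About 8 N in total, so roughly 5.5 to 6 mm into the seal. Releasing, then rising straight up.

```bash
python3 steer.py '[[1,[0,0,0],0],[1,[0,0,0],0],[1,[0,0,0],0],[1,[0,0,0],0],[1,[0,0,0],0],[1,[0,0,0],0],[1,[0,0,0],0],[1,[0,0,0],0],[1,[0,0,0],0],[1,[0,0,0],0]]'
python3 steer.py '[[1,[0,0,-0.02],0],[1,[0,0,-0.03],0],[1,[0,0,-0.04],0],[1,[0,0.03,0],0],[1,[0,0.03,0],0],[1,[0,0.03,0],0],[1,[-0.02,0.03,0],0],[1,[-0.02,0.03,0],0],[1,[0,0,0],0],[1,[0,0,0],0]]'
python3 - <<'E'
from h import *
p,d=camrig.grab_frame("scene"); cv2.imwrite("pics/s3.png",p[:,:,::-1]); grips("scene",p,d,(280,440,140,250))
p,d=camrig.grab_frame("wrist"); cv2.imwrite("pics/w3.png",p[:,:,::-1]); np.savez("w3.npz",p=p,d=d)
delta(.558,-.172,.145)
E
```

```text
time_s: 9.6
tool_pos: [0.5883, -0.0138, 0.1455]
eef_rot: [-3.142, 0.0, -0.108]
wrist_force: [0.7, -0.4, -0.9]
opening: 0.963
finger_force: 0.0
time_s: 10.6
tool_pos: [0.5322, -0.1591, 0.2357]
eef_rot: [-3.141, -0.001, -0.11]
wrist_force: [1.0, 0.1, 0.3]
opening: 0.999
finger_force: 0.0
scene red 414 z [0.0081 0.1437 0.1628] top n 104
   all [764.  126.9] [511.2  37.9] 37.0
   top [574.7 -18.4] [12.3 40.6] 84.5
scene blue 484 z [0.1219 0.1451 0.1628] top n 141
   all [ 701.6 -117. ] [355.2  27.5] 22.1
   top [ 556.  -175.1] [12.3 43.2] 84.4
tool delta [0.0265 0.0112 0.0907] yaw [-3.1413e+00 -5.0000e-04 -1.0790e-01] j [-0.43  0.06  1.71  0.    1.37  1.25] t 10.7
```

View pics/s3.png

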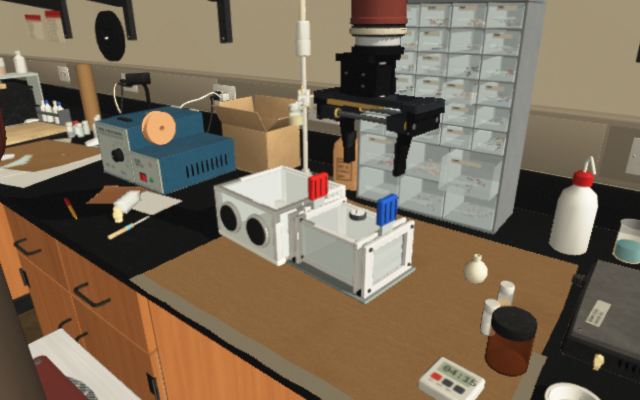

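The red grip now lines up with the blue one: relative to blue, box x is +1.7 mm with about 2 mm of noise, so the inner gate is shut. The scene view shows red at (318,186), blue at (387,209), and the gripper clear of both. Next, grasp the blue grip.

```bash
python3 steer.py '[[1,[0.027,0.011,0],0],[1,[0,0,0.02],0],[1,[0,0,0.02],0],[1,[0,0,0.02],0],[1,[0,0,0.02],0],[1,[0,0,0.01],0],[1,[0,0,0],0],[0,[0,0,0],0],[0,[0,0,0],0],[0,[0,0,0],0]]'
python3 steer.py '[[0,[0,0,0],0],[0,[0,0,0],0],[0,[0,0,0],0],[0,[0,0,0],0],[0,[0,0,0],0],[0,[0,0,0],0],[0,[0,0,0],0],[0,[0,0,0],0],[0,[0,0,0],0],[0,[0,0,0],0]]'
```

```text
time_s: 11.7
tool_pos: [0.5588, -0.1727, 0.1469]
eef_rot: [3.141, -0.002, -0.108]
wrist_force: [-0.6, 0.8, -0.3]
opening: 0.808
finger_force: 0.0
time_s: 12.7
tool_pos: [0.558, -0.1724, 0.1455]
eef_rot: [-3.141, 0.0, -0.108]
wrist_force: [0.0, 0.9, 0.4]
opening: 0.155
finger_force: 30.0
```

Gripped at 13.5 mm. Now pull.

```bash
python3 steer.py '[[0,[-0.006,0,0],0],[0,[-0.008,0,0],0],[0,[-0.008,0,0],0],[0,[-0.008,0,0],0],[0,[-0.008,0,0],0],[0,[0,0,0],0]]'; python3 steer.py '[[0,[-0.008,0,0],0],[0,[-0.008,0,0],0],[0,[-0.008,0,0],0],[0,[-0.008,0,0],0],[0,[0,0,0],0],[0,[0,0,0],0]]'; python3 steer.py '[[0,[-0.004,0,0],0],[0,[-0.002,0,0],0],[0,[-0.002,0,0],0],[0,[0,0,0],0],[0,[0,0,0],0]]'
```

```text
time_s: 13.3
tool_pos: [0.5184, -0.1678, 0.1455]
eef_rot: [-3.141, 0.002, -0.108]
wrist_force: [-2.5, 2.6, 0.8]
opening: 0.153
finger_force: 30.0
time_s: 13.9
tool_pos: [0.4874, -0.1642, 0.1455]
eef_rot: [-3.14, 0.002, -0.108]
wrist_force: [-1.4, 4.9, 2.3]
opening: 0.159
finger_force: 30.0
time_s: 14.4
tool_pos: [0.4806, -0.1635, 0.1455]
eef_rot: [-3.14, 0.0, -0.108]
wrist_force: [2.4, 4.4, 0.3]
opening: 0.158
finger_force: 30.0
```

```bash
python3 steer.py '[[0,[-0.002,0,0],0],[0,[0,0,0],0],[0,[0,0,0],0]]'; python3 steer.py '[[1,[0,0,0],0],[1,[0,0,0],0],[1,[0,0,0],0],[1,[0,0,0],0],[1,[0,0,0],0],[1,[0,0,0],0],[1,[0,0,0],0],[1,[0,0,0],0],[1,[0,0,0],0],[1,[0,0,0],0]]'
python3 steer.py '[[1,[0,0,-0.02],0],[1,[0,0,-0.03],0],[1,[0,0,-0.04],0],[1,[0,0,-0.02],0],[1,[0,0.04,0],0],[1,[0,0.04,0],0],[1,[0,0.04,0],0],[1,[0,0.04,0],0],[1,[0,0,0],0],[1,[0,0,0],0]]'
python3 - <<'E'
from h import *
for n,b in (("scene",(260,440,140,260)),("top",(290,450,170,290))):
    p,d=camrig.grab_frame(n); cv2.imwrite(f"pics/{n}4.png",p[:,:,::-1])
    try: grips(n,p,d,b)
    except Exception as e: print(e)
E
```

```text
time_s: 14.7
tool_pos: [0.4787, -0.1632, 0.1455]
eef_rot: [-3.14, -0.0, -0.108]
wrist_force: [2.4, 4.2, -1.0]
opening: 0.16
finger_force: 30.0
time_s: 15.7
tool_pos: [0.4784, -0.1638, 0.1455]
eef_rot: [-3.142, 0.0, -0.108]
wrist_force: [-0.8, -0.5, -0.4]
opening: 0.959
finger_force: 0.0
time_s: 16.7
tool_pos: [0.4607, -0.3234, 0.2551]
eef_rot: [-3.141, 0.001, -0.11]
wrist_force: [0.4, -0.4, -0.1]
opening: 1.006
finger_force: 0.0
scene red 412 z [0.0074 0.1436 0.1626] top n 100
   all [765.1 127.6] [513.6  37.8] 37.0
   top [574.4 -18.5] [11.4 41.7] 82.7
scene blue 470 z [0.1218 0.1462 0.163 ] top n 153
   all [ 477.4 -167.3] [12.8 42.6] 81.0
   top [ 477.4 -167.1] [12.3 42.6] 81.0
top red 168 z [0.1494 0.1636 0.1667] top n 163
   all [576.9 -13.8] [12.2 42.9] 83.2
   top [576.9 -13.8] [12.2 42.9] 83.2
top blue 178 z [0.1597 0.1637 0.1668] top n 178
   all [ 479.6 -162.7] [11.9 41.3] 82.7
   top [ 479.6 -162.7] [11.9 41.3] 82.7
```

View pics/scene4.png

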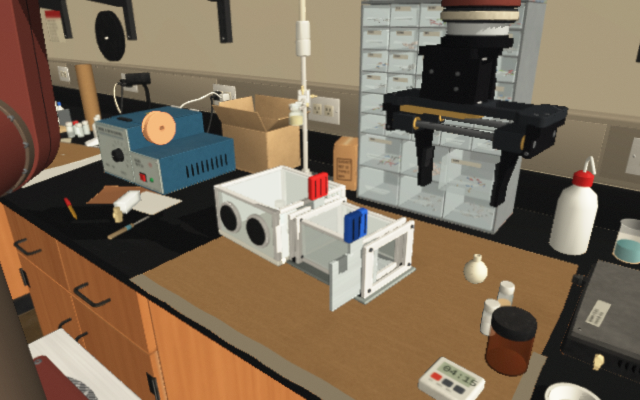

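The blue gate now stands about 79 mm open, at (356,225). The red gate is unmoved and shut at (318,186), and the arm is clear.

```bash
python3 -c "
from station import robot, camrig
print(robot.finish_job())"
```

```text
the job is handed in; nothing more can be done
None
```

The job is handed in, though no verdict came back: the inner gate was pressed an estimated 6 mm into its seal (about 8 N) and left shut, the outer gate measures about 79 mm open, and the arm is clear of everything.

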